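# Seat the reference disc in the bench reader and swing the clip over it

## Robot

A 6-joint arm with a two-finger parallel gripper is mounted at the origin on the work surface. World frame = base frame: x ahead of the robot, y to its left, z up, the work surface at z = 0. Lengths are in m, angles in rad, forces in N, time in s.
With the tool pointing down it reaches from about 0.35 to 0.775 m from the base axis. Payload 5.5 kg.
Tool frame: the origin (TCP) lies between the finger pads; the fingertips stand ahead of it and the grasp point (between the pads) lies 3 mm ahead of it (manip.tip_reach is the z of the fingertips in the tool frame, in m); z points along the fingers, y is the line along which they close (so a half turn about z gives the same grasp; the last joint's range is limited). The gripper opens to 85 mm and grips with 20 to 120 N. Pads are 22 mm wide; open, the fingers measure 114 mm over their backs; the gripper's body (76 mm by 85 mm) begins 54 mm behind the grasp point. The pads swing forward as they close: fully open they stand 13 mm farther back than shut.
Start: joints at [1.023, 0.313, 0.046, 1.304, 0, 1.431], TCP at [0.228, 0.528, 0.253] pointing down, gripper open.
Joint ranges: [-2.76, 2.76], [-0.86, 1.69], [-1.03, 1.26], [-2.2, 2.34], [-1.47, 1.5], [-3.14, 3.14]. Speed limits (rad/s): [2.57, 2.57, 3.14, 3.14, 3.14, 3.14].

## Interface

Orientations are given as a 3x3 rotation matrix whose columns are the frame's x, y, z axes.
In Python, from cell import manip, viewer, sign_off, spotter gives the robot as it stands. The module is installed in compiled form; this text tells all that it offers.
- The arm moves only by the tool servo_tool, never from a script. Its argument "steps" is a list of rows, each an object of numbers: "rx", "ry", "rz": the turn, a rotation vector about the world's x, y, z each as a share of 30 degrees, from -1 to 1; "tx", "ty", "tz": the shift along the world's x, y, z each as a share of 200 mm, from -1 to 1; "jaw": the closure, from 0 (fully open) to 1 (shut). A call has 1 to 20 rows; each row shifts and turns the commanded pose from where the row before left it; what a row does not reach is not made up. A row lasts 1/8 s, in which the tool goes at most 62.5 mm and 10.7 degrees, less where a joint would pass 70% of its speed; a pose out of reach is approached as far as the arm can. A call with a number of a shift or a turn outside -1 to 1 is refused whole. A call with a gripper value outside its range is refused whole. The fingers move at their own pace and stop on an object; the grip force is fixed at half the most. Time passes only in rows, so rows that do not move let the fingers close. It gives the time, the measured TCP pose, the force, the opening and the grip force at its end, in the units of the state.
- manip.get_obs(): the state, without advancing time (a new reading comes with each control period).
- viewer.snapshot(name): name is "side" or "top"; returns a dict with "image" (420x560x3 uint8, red, green, blue), "fx", "fy", "cx", "cy" (pixels), "dist_coeffs" ([k1, k2, p1, p2, k3] as OpenCV has them; the pictures are not rectified), "world_from_camera" (4x4, takes a point from camera to world coordinates). Camera axes: x right, y down, z forward; pixel columns grow to the right and rows downward; lengths in m; the calibration is good to about 2 mm. A picture is of the moment at which its call begins. There is no depth.
- sign_off(): hands the job in; it is judged then, once.
Trained networks look in the newest picture that a camera, given by its name, has taken for a name from the list of things; names that differ only in an ending like _2 or _b are one class to them, and where a whole thing is asked for, a point or a joint stands for the part that bears it (a point fixed in the world has none). Each returns a list of dicts, best first, with "score" (0 to 1); they miss things now and then, are a little off and sometimes report something else, mostly with a low value. They report only what shows in the picture. A call takes as long as a camera call. They do not tell look-alikes from the thing itself.
- spotter.regions_of(camera, thing): "pixels" (420x560 bool, what is visible of it) and "xy" ([column, row] in pixels, amid what is visible of it).
- spotter.tip_of(camera, thing): "xy" ([column, row] in pixels: a listed point, or the origin of a listed thing).
The state is a dict: "clock": time; "qpos": joint angles; "joint_vel": joint speeds; "joint_efforts": joint torques, N m; "position": TCP position; "tool_rot": TCP orientation; "wrist_force": force on the tool from outside, world axes, zero at the start; "ft_torque": the same for the moment, N m; "grip_width": finger opening in m; "finger_force": force on a finger pad.
Only numpy, scipy, OpenCV 4.12 (cv2) and the standard library are available. Lean on these libraries where they do the work, as an engineer would, in place of code of your own. Each camera call takes 0.05 s, during which the arm holds its last target. There are 200 camera calls.

## Task

On the low bench reader, gently push the loose metal reference disc across the deck with your fingertips until it drops flat into the round well, sliding it all the way, never pinching it or picking it up. Then push the steel swing clip round by its upright pin, without gripping it, until the pin stands over the middle of the seated disc, and move clear. Leave the vials and the other things on the bench where they are.

Things in the scene. Friction and masses are not known exactly. Their poses are not given: they have to be found in the camera images.
- reader: Low flat bench reader, fixed: white housing 260 x 290 mm in plan (its x, y) with a flat grey deck 250 x 280 mm whose top is 50 mm above the bench. The deck has no raised border. Origin: centre of the underside; z up. The well lies at its (0, -60) mm. The disc starts on the +y half of the deck.
- well (a point): Centre of the mouth of the round well, at the level of the deck's top. The well is 61 mm across and 7 mm deep with a flat dark floor. Axes as the reader's.
- disc: Loose round reference disc, aluminium with a glass face, 56 mm across, 8 mm thick, about 80 g, lying flat on the deck at the start. Origin: centre of its underside; z is its axis. Seated, its underside is 7 mm below the deck's top and its face stands 1 mm above the deck.
- clip_hinge (a point): Upright pivot axis of the swing clip, at the level of the deck's top, fixed on the reader 52 mm from the well's centre in the reader's +x direction. The pivot's boss is 18 mm across and reaches 14 mm above the deck.
- clip (a joint): Angle of the swing clip, rad. 0: the clip points from its pivot along the reader's -y; growing values turn it clockwise seen from above; at 1.57 it points along the reader's -x and the pin stands over the well's centre. Starts between 0 and 0.35; range -0.1 to 2.1. It stays where it is left by light friction (about 0.6 N at the pin).
- clip_pin (a point): Upright black pin, 12 mm across and 24 mm tall, on the outer end of the steel clip bar (12 mm wide, 8 mm thick, its end 54 mm from the pivot). This point: centre of the pin's foot, 50 mm from the pivot axis and 11 mm above the deck's top; the bar's underside is 3 mm above the deck, so it passes over a seated disc but not over a disc lying on the deck. Its z is up; its own -y points outward from the pivot.
- vial_a: Capped amber vial, 22 mm across, 44 mm tall, standing on the deck near its -x, -y corner: leave alone. Origin: centre of its underside.
- vial_b: Capped amber vial with a black cap, 22 mm across, 44 mm tall, standing on the deck near the middle of its +x edge: leave alone. Origin: centre of its underside.
- dishes: Stack of three closed culture dishes, 91 mm across, 48 mm tall, on the bench: leave alone. Origin: centre of its underside.
- bottle: Bottle with a blue cap, 68 mm across, 130 mm tall, on the bench: leave alone. Origin: centre of its underside.
- beaker: Open glass beaker, 64 mm across, 80 mm tall, on the bench: leave alone. Origin: centre of its underside.
- timer: Flat white timer, 60 x 65 x 18 mm, on the bench: leave alone. Origin: centre of its underside.
Not all that is in view belongs to the job. Of the things like the disc, leave any that is black; of the rest the smaller one is meant.

How it is judged:
By the outcome, as a careful person would: the job done as asked, in the order asked, and still so for the second after the job is handed in, with the robot touching nothing.
It also fails if it takes over 64 s, if anything falls off the work surface, if the arm or the gripper's body presses on something with over 40 N, if the wrist force passes 120 N, or if a joint passes its speed limit or range.

## Working session

There is one attempt and no reset: what is moved stays moved. The work goes in short steps, Python scripts to look and compute and a tool call to move; the robot and the scene stay as the last step left them, time stands still between calls to the robot, and variables do not carry over. Pictures are saved under pics/ and viewed, at most 10 in all, crops included, and the job is handed in when it is done.

Besides the shell and the picture viewer there is one more tool, called after "Call:" as name([rows], argument=value, ...), one row to a line, values as JSON. servo_tool: Moves the arm, as the interface text tells. Its arguments: {"type":"object","properties":{"steps":{"type":"array","items":{"type":"object","properties":{"rx":{"type":"number","minimum":-1,"maximum":1},"ry":{"type":"number","minimum":-1,"maximum":1},"rz":{"type":"number","minimum":-1,"maximum":1},"tx":{"type":"number","minimum":-1,"maximum":1},"ty":{"type":"number","minimum":-1,"maximum":1},"tz":{"type":"number","minimum":-1,"maximum":1},"jaw":{"type":"number"}}}}},"required":["steps"]}

```bash
mkdir -p pics; cat > h.py <<'E'
import numpy as np, cv2
from cell import manip, viewer, sign_off, spotter
def ray(s,xy,z):
    K=np.array([[s["fx"],0,s["cx"]],[0,s["fy"],s["cy"]],[0,0,1.]])
    u=cv2.undistortPoints(np.array([[xy]],float),K,np.array(s["dist_coeffs"],float))[0,0]
    T=np.array(s["world_from_camera"]); d=T[:3,:3]@np.array([u[0],u[1],1]); o=T[:3,3]
    return o+d*(z-o[2])/d[2]
def snap(n,f=None):
    s=viewer.snapshot(n)
    if f: cv2.imwrite("pics/"+f,s["image"][:,:,::-1])
    return s
E
python3 - <<'E'
from h import *
o=manip.get_obs(); print(o["clock"],o["position"],o["tool_rot"],manip.tip_reach)
for c in("top","side"):
    s=snap(c,c+"0.png"); print(c,np.round(s["world_from_camera"],2).tolist())
    for t,z in(("reader",0),("well",.05),("disc",.05),("clip_hinge",.05),("clip_pin",.061),("vial_a",.05),):
        for r in spotter.tip_of(c,t)[:4]: print(t,np.round(r["score"],2),np.round(r["xy"]),np.round(ray(s,r["xy"],z),3))
E
```

```text
0.0 [0.22777826 0.52744125 0.25237536] [[-9.18032091e-01  3.96504933e-01 -9.58330795e-04]
 [ 3.96506020e-01  9.18030694e-01 -1.61878722e-03]
 [ 2.37919965e-04 -1.86608255e-03 -9.99998231e-01]] 0.022
top [[-0.02, -1.0, 0.09, 0.38], [-1.0, 0.02, 0.01, 0.01], [-0.02, -0.09, -1.0, 1.51], [0.0, 0.0, 0.0, 1.0]]
reader 0.83 [275. 191.] [0.577 0.047 0.   ]
well 0.57 [295. 188.] [ 0.578 -0.014  0.05 ]
disc 0.88 [190. 187.] [0.588 0.295 0.05 ]
disc 0.78 [260. 186.] [0.584 0.089 0.05 ]
disc 0.64 [194. 153.] [0.688 0.282 0.05 ]
disc 0.29 [410. 140.] [ 0.711 -0.355  0.05 ]
clip_hinge 0.78 [302. 176.] [ 0.612 -0.034  0.05 ]
clip_hinge 0.26 [276. 187.] [0.58  0.043 0.05 ]
clip_pin 0.46 [318. 184.] [ 0.586 -0.079  0.061]
clip_pin 0.18 [275. 189.] [0.575 0.045 0.061]
vial_a 0.56 [281. 223.] [0.476 0.032 0.05 ]
vial_a 0.52 [273. 150.] [0.692 0.048 0.05 ]
vial_a 0.23 [410. 139.] [ 0.715 -0.357  0.05 ]
side [[0.88, -0.33, 0.34, 0.11], [-0.47, -0.63, 0.62, -0.71], [0.01, -0.7, -0.71, 0.9], [0.0, 0.0, 0.0, 1.0]]
reader 0.72 [320. 213.] [ 0.581  0.033 -0.   ]
well 0.87 [327. 215.] [ 0.566 -0.021  0.05 ]
well 0.46 [352. 227.] [ 0.596 -0.079  0.05 ]
disc 0.97 [274. 146.] [0.572 0.257 0.05 ]
disc 0.83 [311. 181.] [0.591 0.095 0.05 ]
disc 0.65 [309. 142.] [0.659 0.226 0.05 ]
clip_hinge 0.87 [345. 215.] [ 0.603 -0.039  0.05 ]
clip_hinge 0.58 [148. 160.] [0.271 0.35  0.05 ]
clip_pin 0.5 [356. 228.] [ 0.595 -0.094  0.061]
vial_a 0.63 [277. 218.] [0.463 0.024 0.05 ]
```

View pics/top0.png

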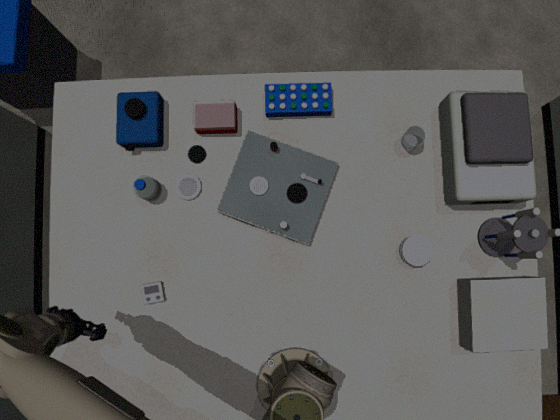

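View pics/side0.png

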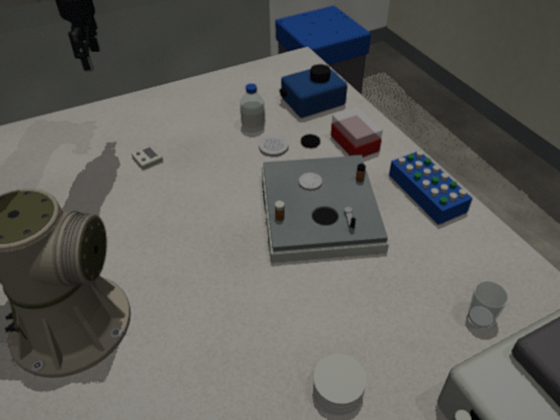

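```bash
cat >> h.py <<'E'
def rect(s,z,x0=.40,x1=.76,y0=-.15,y1=.25,k=1000):
    # image row: x from x1 down, col: y from y1 down (1px=1mm at k=1000)
    X,Y=np.meshgrid(np.arange(x1,x0,-1/k),np.arange(y1,y0,-1/k),indexing='ij')
    P=np.stack([X,Y,np.full_like(X,z)],-1).reshape(-1,3); T=np.array(s["world_from_camera"])
    W=np.linalg.inv(T); K=np.array([[s["fx"],0,s["cx"]],[0,s["fy"],s["cy"]],[0,0,1.]])
    p=cv2.projectPoints(P,cv2.Rodrigues(W[:3,:3])[0],W[:3,3],K,np.array(s["dist_coeffs"],float))[0].reshape(*X.shape,2).astype(np.float32)
    return cv2.remap(s["image"],p,None,cv2.INTER_CUBIC)
E
python3 - <<'E'
from h import *
ims=[]
for c in("top","side"):
    s=snap(c); im=cv2.convertScaleAbs(rect(s,.05),alpha=1.6)
    for i in range(0,400,50): cv2.line(im,(i,0),(i,359),(255,255,0) if i%100==50 else (90,90,0),1)
    for i in range(10,360,50): cv2.line(im,(0,i),(399,i),(255,255,0),1)
    ims.append(im)
    for t,z in(("disc",.054),("clip",.055),("clip_pin",.07),("reader",.03)):
        for r in spotter.regions_of(c,t)[:3]:
            n=r["pixels"].sum(); q=np.argwhere(r["pixels"]).mean(0)[::-1]
            print(c,t,round(r["score"],2),n,np.round(ray(s,q,z),3))
    m=rect(dict(s,image=np.repeat((spotter.regions_of(c,"reader")[0]["pixels"]*255).astype(np.uint8)[:,:,None],3,2)),.05)[:,:,0]>127
    cn=max(cv2.findContours(m.astype(np.uint8),0,2)[0],key=cv2.contourArea); b=cv2.minAreaRect(cn); print(b)
    (u,v),_,_=b; print("centre",.76-v/1000,.25-u/1000)
cv2.imwrite("pics/rect.png",cv2.cvtColor(np.hstack(ims),4))
E
```

```text
top disc 0.79 547 [0.588 0.302 0.054]
top disc 0.77 275 [0.686 0.276 0.054]
top disc 0.59 277 [0.586 0.092 0.054]
top clip 0.61 91 [ 0.602 -0.056  0.055]
top clip_pin 0.16 8004 [0.575 0.036 0.07 ]
top reader 0.94 8143 [0.581 0.037 0.03 ]
((211.8089599609375, 179.25115966796875), (289.7793884277344, 262.2146911621094), 21.88233757019043)
centre 0.5807488403320312 0.03819104003906251
side disc 0.85 329 [0.586 0.09  0.054]
side disc 0.6 498 [0.57  0.251 0.054]
side disc 0.48 229 [0.662 0.223 0.054]
side clip 0.61 162 [ 0.604 -0.057  0.055]
side clip_pin 0.24 166 [0.698 0.046 0.07 ]
side reader 0.79 10536 [0.573 0.012 0.03 ]
((232.8873748779297, 188.5350799560547), (327.526123046875, 261.0549621582031), 21.87348175048828)
centre 0.5714649200439453 0.01711262512207032
```

View pics/rect.png

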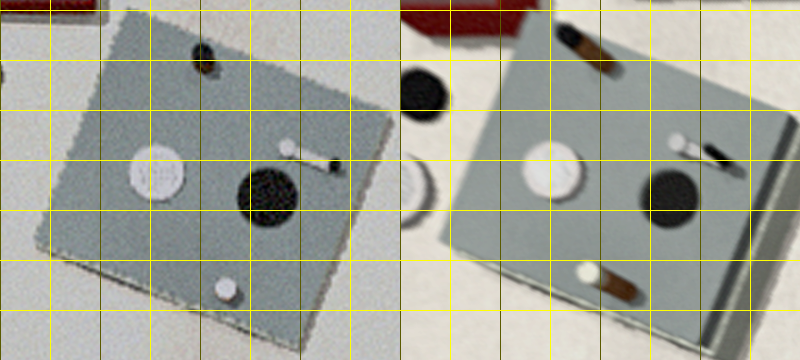

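Call:
servo_tool([
  {"tx": 0.186,"ty": -0.187,"rz": -0.263,"jaw": 0.62},
  {"tx": 0.186,"ty": -0.187,"rz": -0.263,"jaw": 0.62},
  {"tx": 0.186,"ty": -0.187,"rz": -0.263,"jaw": 0.62},
  {"tx": 0.186,"ty": -0.187,"rz": -0.263,"jaw": 0.62},
  {"tx": 0.186,"ty": -0.187,"rz": -0.263,"jaw": 0.62},
  {"tx": 0.186,"ty": -0.187,"rz": -0.263,"jaw": 0.62},
  {"tx": 0.186,"ty": -0.187,"rz": -0.263,"jaw": 0.62},
  {"tx": 0.186,"ty": -0.187,"rz": -0.263,"jaw": 0.62},
  {"tx": 0.186,"ty": -0.187,"rz": -0.263,"jaw": 0.62},
  {"tx": 0.186,"ty": -0.187,"rz": -0.263,"jaw": 0.62},
  {"jaw": 0.62},
  {"jaw": 0.62},
])

```text
invalid input
```

```bash
python3 -c "
from h import *
o=manip.get_obs(); print(manip.tip_reach,o['grip_width'],o['wrist_force'],o['qpos'])"
```

```text
0.022 0.08578990152081131 [-0.53952043 -0.02467299 -0.62645558] [ 1.02341212e+00  3.13181935e-01  4.60628516e-02  1.30360517e+00
 -2.37003442e-05  1.43122208e+00]
```

Call:
servo_tool([
  {"tx": 0.186,"ty": -0.187,"tz": 0,"rx": 0,"ry": 0,"rz": -0.263,"jaw": 0.62},
  {"tx": 0.186,"ty": -0.187,"tz": 0,"rx": 0,"ry": 0,"rz": -0.263,"jaw": 0.62},
  {"tx": 0.186,"ty": -0.187,"tz": 0,"rx": 0,"ry": 0,"rz": -0.263,"jaw": 0.62},
  {"tx": 0.186,"ty": -0.187,"tz": 0,"rx": 0,"ry": 0,"rz": -0.263,"jaw": 0.62},
  {"tx": 0.186,"ty": -0.187,"tz": 0,"rx": 0,"ry": 0,"rz": -0.263,"jaw": 0.62},
  {"tx": 0.186,"ty": -0.187,"tz": 0,"rx": 0,"ry": 0,"rz": -0.263,"jaw": 0.62},
  {"tx": 0.186,"ty": -0.187,"tz": 0,"rx": 0,"ry": 0,"rz": -0.263,"jaw": 0.62},
  {"tx": 0.186,"ty": -0.187,"tz": 0,"rx": 0,"ry": 0,"rz": -0.263,"jaw": 0.62},
  {"tx": 0.186,"ty": -0.187,"tz": 0,"rx": 0,"ry": 0,"rz": -0.263,"jaw": 0.62},
  {"tx": 0.186,"ty": -0.187,"tz": 0,"rx": 0,"ry": 0,"rz": -0.263,"jaw": 0.62},
])

```text
clock: 2.55
position: [0.6012, 0.1525, 0.2534]
tool_rot: [[0.217, 0.976, 0.0], [0.976, -0.217, 0.0], [0.0, 0.0, -1.0]]
wrist_force: [0.2, 0.8, 0.8]
grip_width: 0.0323
finger_force: 0.0
```

```bash
python3 -c "
from h import *
o=manip.get_obs(); print(manip.tip_reach,o['grip_width'],o['wrist_force'],o['tool_rot'],o['qpos'])"
```

```text
0.022 0.03227621562184225 [0.24576361 0.83646708 0.81333631] [[ 2.16967800e-01  9.76178647e-01  4.72114362e-04]
 [ 9.76178734e-01 -2.16967883e-01  1.31143392e-04]
 [ 2.30453033e-04  4.32414107e-04 -9.99999880e-01]] [1.19046073e-01 4.03027654e-01 1.75919999e-01 1.34320432e+00
 7.41445068e-05 1.90854967e+00]
```

Call:
servo_tool([
  {"tx": 0,"ty": 0,"tz": -0.25,"rx": 0,"ry": 0,"rz": 0,"jaw": 0.62},
  {"tx": 0,"ty": 0,"tz": -0.25,"rx": 0,"ry": 0,"rz": 0,"jaw": 0.62},
  {"tx": 0,"ty": 0,"tz": -0.25,"rx": 0,"ry": 0,"rz": 0,"jaw": 0.62},
  {"tx": 0,"ty": 0,"tz": -0.12,"rx": 0,"ry": 0,"rz": 0,"jaw": 0.62},
  {"tx": 0,"ty": 0,"tz": -0.02,"rx": 0,"ry": 0,"rz": 0,"jaw": 0.62},
  {"tx": 0,"ty": 0,"tz": 0,"rx": 0,"ry": 0,"rz": 0,"jaw": 0.62},
])

```text
clock: 3.3
position: [0.6006, 0.154, 0.0761]
tool_rot: [[0.212, 0.977, 0.001], [0.977, -0.212, 0.0], [0.0, 0.001, -1.0]]
wrist_force: [0.7, -0.3, 0.8]
grip_width: 0.0327
finger_force: 0.0
```

Call:
servo_tool([
  {"tx": 0,"ty": 0,"tz": -0.01,"rx": 0,"ry": 0,"rz": 0,"jaw": 0.62},
  {"tx": 0,"ty": 0,"tz": 0,"rx": 0,"ry": 0,"rz": 0,"jaw": 0.62},
])

```text
clock: 3.55
position: [0.6008, 0.154, 0.0745]
tool_rot: [[0.212, 0.977, 0.002], [0.977, -0.212, 0.0], [0.001, 0.002, -1.0]]
wrist_force: [0.2, -0.4, -0.3]
grip_width: 0.0323
finger_force: 0.0
```

Call:
servo_tool([
  {"tx": 0,"ty": 0,"tz": -0.008,"rx": 0,"ry": 0,"rz": 0,"jaw": 0.62},
  {"tx": 0,"ty": 0,"tz": 0,"rx": 0,"ry": 0,"rz": 0,"jaw": 0.62},
])

```text
clock: 3.8
position: [0.6001, 0.1539, 0.0718]
tool_rot: [[0.212, 0.977, 0.0], [0.977, -0.212, -0.0], [0.0, 0.0, -1.0]]
wrist_force: [0.4, -0.0, 0.2]
grip_width: 0.0323
finger_force: 0.0
```

Call:
servo_tool([
  {"tx": 0,"ty": 0,"tz": -0.008,"rx": 0,"ry": 0,"rz": 0,"jaw": 0.62},
  {"tx": 0,"ty": 0,"tz": 0,"rx": 0,"ry": 0,"rz": 0,"jaw": 0.62},
])

```text
clock: 4.05
position: [0.6002, 0.1539, 0.0714]
tool_rot: [[0.212, 0.977, 0.001], [0.977, -0.212, 0.0], [0.0, 0.001, -1.0]]
wrist_force: [-3.1, 0.0, 7.7]
grip_width: 0.0325
finger_force: 3.8
```

```bash
python3 - <<'E'
from h import *
s=snap("side"); a=s["image"][90:270,240:420]; a=cv2.resize(a,(600,600),interpolation=cv2.INTER_CUBIC); cv2.imwrite("pics/close.png",cv2.convertScaleAbs(a,alpha=1.5)[:,:,::-1])
E
```

```text
(no output)
```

View pics/close.png

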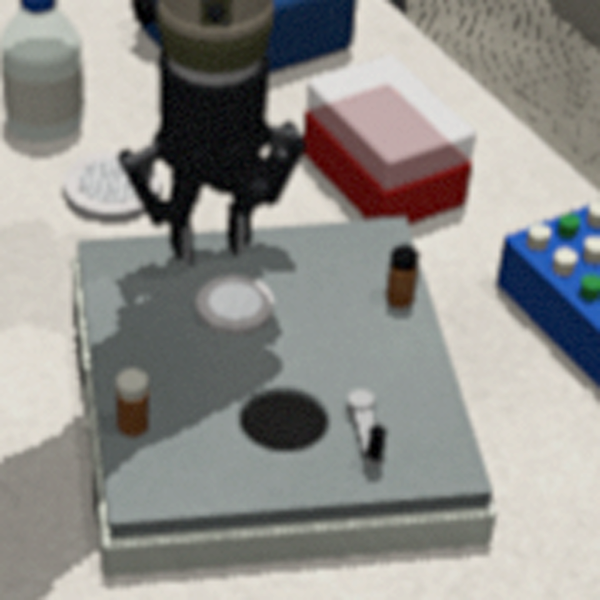

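Call:
servo_tool([
  {"tx": 0,"ty": 0,"tz": 0.021,"rx": 0,"ry": 0,"rz": 0,"jaw": 0.62},
  {"tx": -0.013,"ty": -0.06,"tz": 0,"rx": 0,"ry": 0,"rz": 0,"jaw": 0.62},
  {"tx": -0.0067,"ty": -0.03,"tz": 0,"rx": 0,"ry": 0,"rz": 0,"jaw": 0.62},
  {"tx": -0.0067,"ty": -0.03,"tz": 0,"rx": 0,"ry": 0,"rz": 0,"jaw": 0.62},
  {"tx": -0.0067,"ty": -0.03,"tz": 0,"rx": 0,"ry": 0,"rz": 0,"jaw": 0.62},
  {"tx": -0.0067,"ty": -0.03,"tz": 0,"rx": 0,"ry": 0,"rz": 0,"jaw": 0.62},
  {"tx": -0.0067,"ty": -0.03,"tz": 0,"rx": 0,"ry": 0,"rz": 0,"jaw": 0.62},
  {"tx": -0.0067,"ty": -0.03,"tz": 0,"rx": 0,"ry": 0,"rz": 0,"jaw": 0.62},
  {"tx": -0.0067,"ty": -0.03,"tz": 0,"rx": 0,"ry": 0,"rz": 0,"jaw": 0.62},
  {"tx": -0.0067,"ty": -0.03,"tz": 0,"rx": 0,"ry": 0,"rz": 0,"jaw": 0.62},
  {"tx": -0.0067,"ty": -0.03,"tz": 0,"rx": 0,"ry": 0,"rz": 0,"jaw": 0.62},
  {"tx": 0,"ty": 0,"tz": 0,"rx": 0,"ry": 0,"rz": 0,"jaw": 0.62},
])

```text
clock: 5.6
position: [0.5853, 0.0873, 0.0744]
tool_rot: [[0.213, 0.977, 0.0], [0.977, -0.213, -0.0], [-0.0, 0.0, -1.0]]
wrist_force: [-0.0, 0.2, -1.1]
grip_width: 0.0322
finger_force: 0.0
```

```bash
python3 - <<'E'
from h import *
for c in("top","side"):
    s=snap(c)
    for r in spotter.regions_of(c,"disc")[:4]:
        q=np.argwhere(r["pixels"]).mean(0)[::-1]; print(c,round(r["score"],2),r["pixels"].sum(),q.round(),ray(s,q,.056).round(3))
im=cv2.resize(rect(s,.05,.45,.7,-.1,.2),None,fx=2,fy=2); cv2.imwrite("pics/p2.png",cv2.convertScaleAbs(im,alpha=1.5)[:,:,::-1])
E
```

```text
top 0.76 539 [188. 187.] [0.588 0.301 0.056]
top 0.5 256 [196. 154.] [0.685 0.276 0.056]
side 0.71 500 [273. 146.] [0.567 0.25  0.056]
side 0.67 336 [315. 192.] [0.576 0.05  0.056]
```

View pics/p2.png

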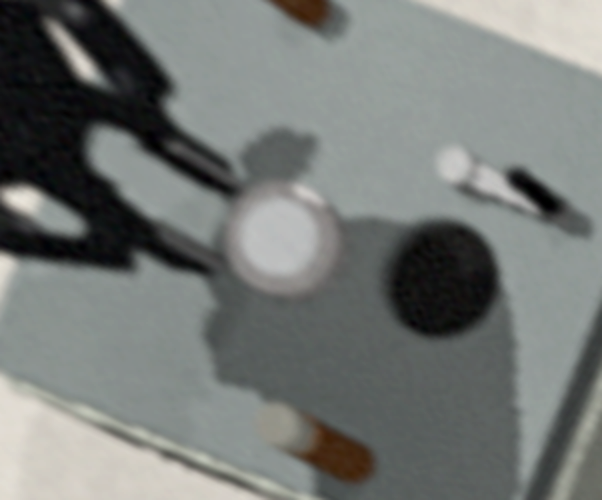

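Call:
servo_tool([
  {"tx": -0.0067,"ty": -0.03,"tz": 0,"rx": 0,"ry": 0,"rz": 0,"jaw": 0.62},
  {"tx": -0.0067,"ty": -0.03,"tz": 0,"rx": 0,"ry": 0,"rz": 0,"jaw": 0.62},
  {"tx": -0.0067,"ty": -0.03,"tz": 0,"rx": 0,"ry": 0,"rz": 0,"jaw": 0.62},
  {"tx": -0.0067,"ty": -0.03,"tz": 0,"rx": 0,"ry": 0,"rz": 0,"jaw": 0.62},
  {"tx": -0.0067,"ty": -0.03,"tz": 0,"rx": 0,"ry": 0,"rz": 0,"jaw": 0.62},
  {"tx": -0.0067,"ty": -0.03,"tz": 0,"rx": 0,"ry": 0,"rz": 0,"jaw": 0.62},
  {"tx": -0.0067,"ty": -0.03,"tz": 0,"rx": 0,"ry": 0,"rz": 0,"jaw": 0.62},
  {"tx": -0.0067,"ty": -0.03,"tz": 0,"rx": 0,"ry": 0,"rz": 0,"jaw": 0.62},
  {"tx": -0.0067,"ty": -0.03,"tz": 0,"rx": 0,"ry": 0,"rz": 0,"jaw": 0.62},
  {"tx": -0.0045,"ty": -0.02,"tz": 0,"rx": 0,"ry": 0,"rz": 0,"jaw": 0.62},
  {"tx": 0,"ty": 0,"tz": 0,"rx": 0,"ry": 0,"rz": 0,"jaw": 0.62},
])

```text
clock: 7.18
position: [0.5724, 0.0295, 0.0743]
tool_rot: [[0.213, 0.977, 0.0], [0.977, -0.213, -0.0], [-0.0, 0.0, -1.0]]
wrist_force: [0.3, 0.1, 0.2]
grip_width: 0.0323
finger_force: 0.0
```

```bash
python3 - <<'E'
from h import *
s=snap("side")
for r in spotter.regions_of("side","disc")[:4]:
        q=np.argwhere(r["pixels"]).mean(0)[::-1]; print(round(r["score"],2),r["pixels"].sum(),q.round(),ray(s,q,.056).round(3))
im=cv2.resize(rect(s,.05,.5,.65,-.1,.1),None,fx=3,fy=3); cv2.imwrite("pics/p3.png",cv2.convertScaleAbs(im,alpha=1.5)[:,:,::-1])
E
```

```text
0.81 546 [273. 146.] [0.566 0.249 0.056]
0.58 415 [323. 210.] [ 0.563 -0.008  0.056]
```

View pics/p3.png

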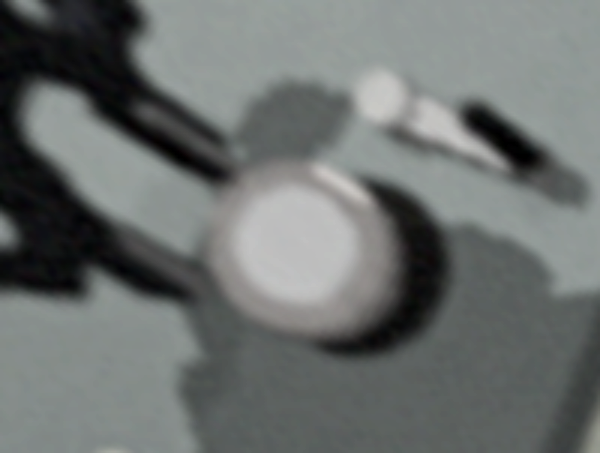

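Call:
servo_tool([
  {"tx": -0.0035,"ty": -0.016,"tz": 0,"rx": 0,"ry": 0,"rz": 0,"jaw": 0.62},
  {"tx": -0.0035,"ty": -0.016,"tz": 0,"rx": 0,"ry": 0,"rz": 0,"jaw": 0.62},
  {"tx": -0.003,"ty": -0.012,"tz": 0,"rx": 0,"ry": 0,"rz": 0,"jaw": 0.62},
  {"tx": -0.003,"ty": -0.012,"tz": 0,"rx": 0,"ry": 0,"rz": 0,"jaw": 0.62},
  {"tx": -0.003,"ty": -0.012,"tz": 0,"rx": 0,"ry": 0,"rz": 0,"jaw": 0.62},
  {"tx": 0,"ty": 0,"tz": 0,"rx": 0,"ry": 0,"rz": 0,"jaw": 0.62},
])

```text
clock: 8.02
position: [0.5692, 0.016, 0.0743]
tool_rot: [[0.213, 0.977, 0.0], [0.977, -0.213, -0.0], [-0.0, 0.0, -1.0]]
wrist_force: [0.8, 0.0, 0.4]
grip_width: 0.0325
finger_force: 0.0
```

```bash
python3 - <<'E'
from h import *
s=snap("side")
for r in spotter.regions_of("side","disc")[:4]:
        q=np.argwhere(r["pixels"]).mean(0)[::-1]; print(round(r["score"],2),r["pixels"].sum(),q.round(),ray(s,q,.051).round(3))
im=cv2.resize(rect(s,.05,.5,.65,-.1,.1),None,fx=3,fy=3); cv2.imwrite("pics/p4.png",cv2.convertScaleAbs(im,alpha=1.5)[:,:,::-1])
E
```

```text
0.72 546 [274. 146.] [0.573 0.256 0.051]
0.61 51 [304. 140.] [0.65  0.239 0.051]
0.56 363 [325. 216.] [ 0.56  -0.022  0.051]
```

View pics/p4.png

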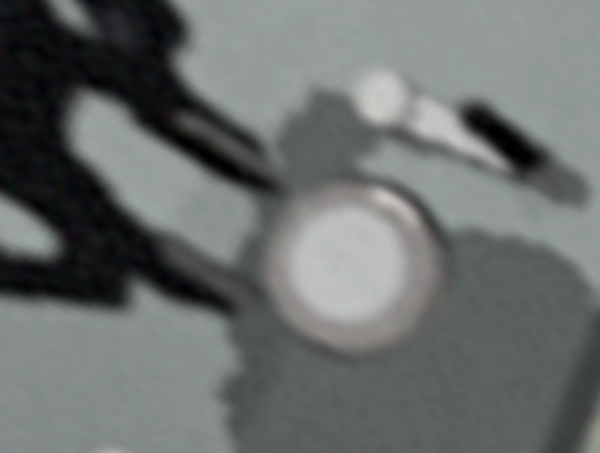

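Call:
servo_tool([
  {"tx": 0.01,"ty": 0.05,"tz": 0,"rx": 0,"ry": 0,"rz": 0,"jaw": 0.62},
  {"tx": 0.01,"ty": 0.05,"tz": 0.05,"rx": 0,"ry": 0,"rz": 0,"jaw": 0.62},
  {"tx": 0,"ty": 0,"tz": 0.2,"rx": 0,"ry": 0,"rz": 0,"jaw": 1},
  {"tx": 0,"ty": 0,"tz": 0.2,"rx": 0,"ry": 0,"rz": 0,"jaw": 1},
  {"tx": 0.025,"ty": -0.066,"tz": 0,"rx": 0,"ry": 0,"rz": 0.267,"jaw": 1},
  {"tx": 0.025,"ty": -0.066,"tz": 0,"rx": 0,"ry": 0,"rz": 0.267,"jaw": 1},
  {"tx": 0.025,"ty": -0.066,"tz": 0,"rx": 0,"ry": 0,"rz": 0.267,"jaw": 1},
  {"tx": 0.025,"ty": -0.066,"tz": 0,"rx": 0,"ry": 0,"rz": 0.267,"jaw": 1},
  {"tx": 0.025,"ty": -0.066,"tz": 0,"rx": 0,"ry": 0,"rz": 0.267,"jaw": 1},
  {"tx": 0.025,"ty": -0.066,"tz": 0,"rx": 0,"ry": 0,"rz": 0.267,"jaw": 1},
  {"tx": 0.025,"ty": -0.066,"tz": 0,"rx": 0,"ry": 0,"rz": 0.267,"jaw": 1},
  {"tx": 0.025,"ty": -0.066,"tz": 0,"rx": 0,"ry": 0,"rz": 0.267,"jaw": 1},
  {"tx": 0.025,"ty": -0.066,"tz": 0,"rx": 0,"ry": 0,"rz": 0.267,"jaw": 1},
  {"tx": 0.025,"ty": -0.066,"tz": 0,"rx": 0,"ry": 0,"rz": 0.267,"jaw": 1},
  {"tx": 0,"ty": 0,"tz": 0,"rx": 0,"ry": 0,"rz": 0,"jaw": 1},
])

```text
clock: 10.0
position: [0.6239, -0.0957, 0.1649]
tool_rot: [[-0.925, 0.379, 0.001], [0.379, 0.925, -0.0], [-0.001, 0.0, -1.0]]
wrist_force: [0.2, 0.4, -0.7]
grip_width: -0.0001
finger_force: 0.0
```

```bash
python3 - <<'E'
from h import *
ims=[]
for c in ("side","top"):
    s=snap(c)
    for r in spotter.regions_of(c,"disc")[:4]:
        q=np.argwhere(r["pixels"]).mean(0)[::-1]; print(c,round(r["score"],2),r["pixels"].sum(),q.round(),ray(s,q,.051).round(3))
    for t,z in(("clip_pin",.061),("clip_hinge",.05)):
        for r in spotter.tip_of(c,t)[:2]: print(c,t,round(r["score"],2),ray(s,r["xy"],z).round(3))
    ims.append(cv2.resize(rect(s,.051,.5,.66,-.13,.07),None,fx=2,fy=2))
cv2.imwrite("pics/p5.png",cv2.convertScaleAbs(np.hstack(ims),alpha=1.5)[:,:,::-1])
yr=np.array([.375,.927]);xr=np.array([.927,-.375]);H=np.array([.6102,-.038])
p=lambda f:H-.05*(yr*np.cos(f)+xr*np.sin(f))-.017*(-xr*np.cos(f)+yr*np.sin(f))
for f in np.radians(range(-10,95,10)): print(round(np.degrees(f)),p(f).round(4))
E
```

```text
side 0.8 234 [310. 141.] [0.664 0.228 0.051]
side 0.74 402 [324. 216.] [ 0.559 -0.021  0.051]
side 0.71 569 [273. 146.] [0.57  0.256 0.051]
side clip_hinge 0.96 [ 0.612 -0.038  0.05 ]
top 0.85 555 [188. 187.] [0.589 0.301 0.051]
top 0.69 259 [196. 154.] [0.686 0.277 0.051]
top clip_hinge 0.79 [ 0.612 -0.024  0.05 ]
-10 [ 0.6164 -0.0904]
0 [ 0.6072 -0.0907]
10 [ 0.5981 -0.0894]
20 [ 0.5894 -0.0865]
30 [ 0.5812 -0.0822]
40 [ 0.574  -0.0765]
50 [ 0.5679 -0.0696]
60 [ 0.563  -0.0618]
70 [ 0.5596 -0.0532]
80 [ 0.5578 -0.0442]
90 [ 0.5575 -0.035 ]
```

View pics/p5.png

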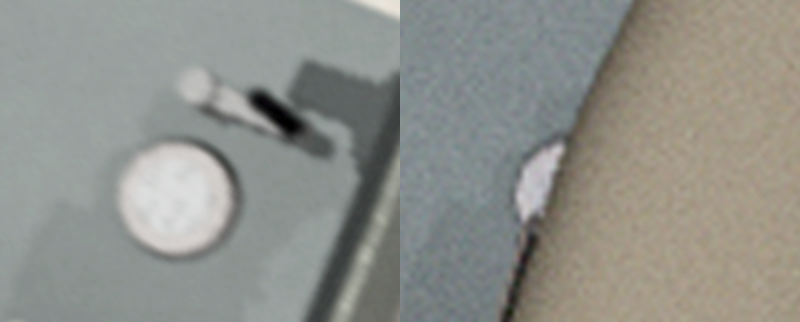

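Call:
servo_tool([
  {"tx": 0,"ty": 0,"tz": -0.2,"rx": 0,"ry": 0,"rz": 0,"jaw": 1},
  {"tx": 0,"ty": 0,"tz": -0.175,"rx": 0,"ry": 0,"rz": 0,"jaw": 1},
  {"tx": -0.028,"ty": 0.008,"tz": 0,"rx": 0,"ry": 0,"rz": 0,"jaw": 1},
  {"tx": -0.028,"ty": 0.008,"tz": 0,"rx": 0,"ry": 0,"rz": 0,"jaw": 1},
  {"tx": -0.028,"ty": 0.008,"tz": 0,"rx": 0,"ry": 0,"rz": 0,"jaw": 1},
  {"tx": -0.0228,"ty": 0.0033,"tz": 0,"rx": 0,"ry": 0,"rz": -0.1667,"jaw": 1},
  {"tx": -0.0228,"ty": 0.0033,"tz": 0,"rx": 0,"ry": 0,"rz": -0.1667,"jaw": 1},
  {"tx": -0.0218,"ty": 0.0073,"tz": 0,"rx": 0,"ry": 0,"rz": -0.1667,"jaw": 1},
  {"tx": -0.0218,"ty": 0.0073,"tz": 0,"rx": 0,"ry": 0,"rz": -0.1667,"jaw": 1},
  {"tx": -0.0205,"ty": 0.0108,"tz": 0,"rx": 0,"ry": 0,"rz": -0.1667,"jaw": 1},
  {"tx": -0.0205,"ty": 0.0108,"tz": 0,"rx": 0,"ry": 0,"rz": -0.1667,"jaw": 1},
  {"tx": 0,"ty": 0,"tz": 0,"rx": 0,"ry": 0,"rz": 0,"jaw": 1},
])

```text
clock: 11.9
position: [0.5809, -0.0824, 0.0909]
tool_rot: [[-0.614, 0.789, 0.002], [0.789, 0.614, -0.001], [-0.002, 0.002, -1.0]]
wrist_force: [-0.1, 0.7, 0.1]
grip_width: 0.0003
finger_force: 0.0
```

```bash
python3 - <<'E'
from h import *
s=snap("side")
for t,z in(("clip_pin",.061),("clip_hinge",.05)):
    for r in spotter.tip_of("side",t)[:2]: print(t,round(r["score"],2),ray(s,r["xy"],z).round(3))
cv2.imwrite("pics/p6.png",cv2.convertScaleAbs(cv2.resize(rect(s,.061,.5,.66,-.13,.07),None,fx=3,fy=3),alpha=1.6)[:,:,::-1])
E
```

```text
clip_pin 0.53 [ 0.574 -0.074  0.061]
clip_hinge 0.7 [ 0.602 -0.036  0.05 ]
clip_hinge 0.18 [ 0.682 -0.39   0.05 ]
```

View pics/p6.png

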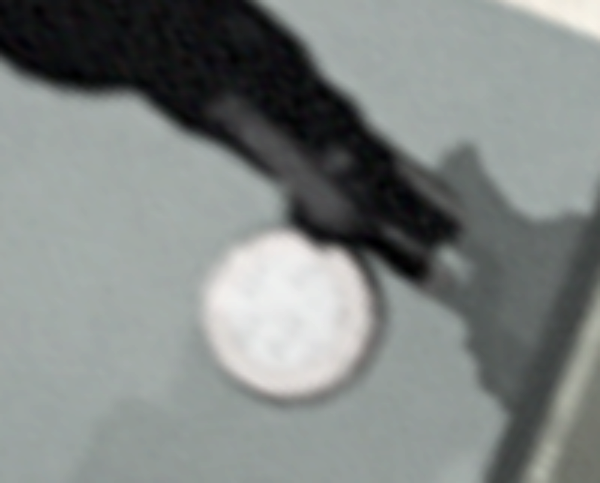

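Call:
servo_tool([
  {"tx": -0.018,"ty": 0.0143,"tz": 0,"rx": 0,"ry": 0,"rz": -0.1667,"jaw": 1},
  {"tx": -0.018,"ty": 0.0143,"tz": 0,"rx": 0,"ry": 0,"rz": -0.1667,"jaw": 1},
  {"tx": -0.0153,"ty": 0.0173,"tz": 0,"rx": 0,"ry": 0,"rz": -0.1667,"jaw": 1},
  {"tx": -0.0153,"ty": 0.0173,"tz": 0,"rx": 0,"ry": 0,"rz": -0.1667,"jaw": 1},
  {"tx": -0.0123,"ty": 0.0195,"tz": 0,"rx": 0,"ry": 0,"rz": -0.1667,"jaw": 1},
  {"tx": -0.0123,"ty": 0.0195,"tz": 0,"rx": 0,"ry": 0,"rz": -0.1667,"jaw": 1},
  {"tx": -0.0085,"ty": 0.0215,"tz": 0,"rx": 0,"ry": 0,"rz": -0.1667,"jaw": 1},
  {"tx": -0.0085,"ty": 0.0215,"tz": 0,"rx": 0,"ry": 0,"rz": -0.1667,"jaw": 1},
  {"tx": -0.0045,"ty": 0.0225,"tz": 0,"rx": 0,"ry": 0,"rz": -0.1667,"jaw": 1},
  {"tx": -0.0045,"ty": 0.0225,"tz": 0,"rx": 0,"ry": 0,"rz": -0.1667,"jaw": 1},
  {"tx": 0,"ty": 0,"tz": 0,"rx": 0,"ry": 0,"rz": 0,"jaw": 1},
])

```text
clock: 13.42
position: [0.5571, -0.0442, 0.0895]
tool_rot: [[0.209, 0.978, 0.0], [0.978, -0.209, -0.0], [0.0, 0.0, -1.0]]
wrist_force: [0.7, 0.6, 0.2]
grip_width: -0.0001
finger_force: 0.0
```

```bash
python3 - <<'E'
from h import *
s=snap("side")
for t,z in(("clip_pin",.061),("clip_hinge",.05)):
    for r in spotter.tip_of("side",t)[:2]: print(t,round(r["score"],2),ray(s,r["xy"],z).round(3))
cv2.imwrite("pics/p7.png",cv2.convertScaleAbs(cv2.resize(rect(s,.061,.5,.66,-.13,.07),None,fx=3,fy=3),alpha=1.6)[:,:,::-1])
E
```

```text
clip_pin 0.45 [ 0.57  -0.031  0.061]
clip_hinge 0.64 [ 0.607 -0.032  0.05 ]
```

View pics/p7.png

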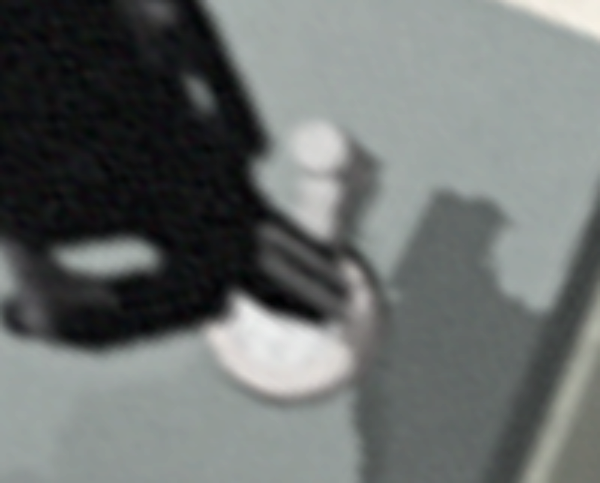

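Call:
servo_tool([
  {"tx": -0.0008,"ty": 0.023,"tz": 0,"rx": 0,"ry": 0,"rz": -0.1667,"jaw": 1},
  {"tx": -0.0008,"ty": 0.023,"tz": 0,"rx": 0,"ry": 0,"rz": -0.1667,"jaw": 1},
  {"tx": 0,"ty": 0,"tz": 0,"rx": 0,"ry": 0,"rz": 0,"jaw": 1},
  {"tx": -0.02,"ty": -0.05,"tz": 0,"rx": 0,"ry": 0,"rz": 0,"jaw": 1},
  {"tx": -0.04,"ty": -0.1,"tz": 0,"rx": 0,"ry": 0,"rz": 0,"jaw": 1},
  {"tx": 0,"ty": 0,"tz": 0.2,"rx": 0,"ry": 0,"rz": 0,"jaw": 1},
  {"tx": 0,"ty": 0,"tz": 0.2,"rx": 0,"ry": 0,"rz": 0,"jaw": 1},
  {"tx": 0.2,"ty": -0.1,"tz": 0,"rx": 0,"ry": 0,"rz": 0,"jaw": 1},
  {"tx": 0.2,"ty": -0.1,"tz": 0,"rx": 0,"ry": 0,"rz": 0,"jaw": 1},
  {"tx": 0,"ty": 0,"tz": 0,"rx": 0,"ry": 0,"rz": 0,"jaw": 1},
])

```text
clock: 14.82
position: [0.6265, -0.1076, 0.1685]
tool_rot: [[0.378, 0.926, 0.001], [0.926, -0.378, -0.001], [-0.0, 0.001, -1.0]]
wrist_force: [-0.9, 0.4, -0.6]
grip_width: 0.0001
finger_force: 0.0
```

```bash
cat > m.py <<'E'
from h import *
for c in("side","top"):
    s=snap(c)
    for t,z in(("clip_pin",.061),("clip_hinge",.05)):
        for r in spotter.tip_of(c,t)[:2]: print(c,t,round(r["score"],2),ray(s,r["xy"],z).round(3))
    for t in("disc","clip"):
        for r in spotter.regions_of(c,t)[:4]: print(c,t,round(r["score"],2),r["pixels"].sum(),ray(s,r["xy"],.052).round(3))
    g=cv2.cvtColor(rect(s,.073,.50,.64,-.10,.06),cv2.COLOR_RGB2GRAY)  # mid-pin height
    n,l,st,ce=cv2.connectedComponentsWithStats((g<45).astype(np.uint8))
    for i in range(1,n):
        if st[i,4]>40: print(c,"dark",st[i].tolist(),"mid",(.64-ce[i,1]/1000).round(4),(.06-ce[i,0]/1000).round(4))
    if c=="side":
        print("gray rows x=.60..., cols y=.02.. at z=.073"); print(g[40:120:6,40:130:6])
E
python3 m.py
```

```text
side clip_pin 0.78 [ 0.563 -0.032  0.061]
side clip_pin 0.33 [0.454 0.011 0.061]
side clip_hinge 0.6 [ 0.613 -0.032  0.05 ]
side disc 0.73 253 [0.662 0.221 0.052]
side disc 0.68 290 [ 0.555 -0.029  0.052]
side disc 0.57 538 [0.565 0.264 0.052]
side clip 0.51 273 [ 0.593 -0.021  0.052]
side dark [67, 67, 28, 20, 232] mid 0.5635 -0.0199
gray rows x=.60..., cols y=.02.. at z=.073
[[106 107 105 106 106 106 105 107 106 108 130 131 107  55  79]
 [106 106 106 107 107 107 104 106 106 107 119 109  61  60  73]
 [107 106 107 107 105 106 105 105 106 105 127 120  59  64  78]
 [107 106 107 110 107 106 105 105 102 117 124 100  52  80  99]
 [106 107 106 108 103  85 101  97 104 116 124  80  47  89  99]
 [108 107 107 107  81  11  24 100 133 125 116  66  85  55  99]
 [107 107 105 107 104  51   0  10  76 124  86  83 130  93  74]
 [108 107 105 106 106 128 122  32   0  52  74 117 138 133  55]
 [106 107 105 107 106 131 146 149 107  62  84 132 139 137  71]
 [105 103 100  99  98 131 141 146 150 142 125 129 133 136  80]
 [105  99  99  98  96 115 137 141 145 144 148 139 140 128  72]
 [100  98  99  99  97  97 135 139 145 143 142 140 134  91  85]
 [ 98  99  98  99  98  97  90 127 141 140 141 135 100  80  98]
 [ 97  97  97  99  98  97  98  89  79  93  89  78  90  99  97]]
top clip_pin 0.6 [ 0.558 -0.022  0.061]
top clip_hinge 0.97 [ 0.614 -0.035  0.05 ]
top disc 0.66 584 [0.592 0.297 0.052]
top disc 0.65 104 [ 0.566 -0.004  0.052]
top disc 0.64 234 [0.688 0.276 0.052]
top dark [53, 91, 18, 49, 205] mid 0.5232 -0.0021
```

Call:
servo_tool([
  {"tx": 0,"ty": 0,"tz": 0.25,"rx": 0,"ry": 0,"rz": 0,"jaw": 1},
  {"tx": 0,"ty": -0.1,"tz": 0.2,"rx": 0,"ry": 0,"rz": 0,"jaw": 1},
  {"tx": -0.1,"ty": -0.25,"tz": 0,"rx": 0,"ry": 0,"rz": 0,"jaw": 1},
  {"tx": -0.1,"ty": -0.25,"tz": 0,"rx": 0,"ry": 0,"rz": 0,"jaw": 1},
  {"tx": -0.1,"ty": -0.25,"tz": 0,"rx": 0,"ry": 0,"rz": 0,"jaw": 1},
  {"tx": -0.1,"ty": -0.25,"tz": 0,"rx": 0,"ry": 0,"rz": 0,"jaw": 1},
  {"tx": 0,"ty": 0,"tz": 0,"rx": 0,"ry": 0,"rz": 0,"jaw": 1},
])

```text
clock: 16.2
position: [0.543, -0.3286, 0.2592]
tool_rot: [[0.382, 0.924, -0.0], [0.924, -0.382, -0.001], [-0.001, 0.0, -1.0]]
wrist_force: [-0.1, 0.2, -0.2]
grip_width: -0.0001
finger_force: 0.0
```

```bash
sed -i 's/,.50,.64,-.10,.06)/,.53,.64,-.08,.05)/; s/(.64-ce/(.64-ce/; s/(.06-ce/(.05-ce/; s/if c=="side"/if 0/; s/g<45/g<60/' m.py; python3 m.py
```

```text
side clip_pin 0.72 [ 0.562 -0.025  0.061]
side clip_hinge 0.83 [ 0.61  -0.039  0.05 ]
side disc 0.89 518 [0.566 0.259 0.052]
side disc 0.61 260 [ 0.555 -0.019  0.052]
side disc 0.52 187 [0.472 0.028 0.052]
side disc 0.5 232 [0.664 0.221 0.052]
side clip 0.58 208 [ 0.59  -0.022  0.052]
side dark [98, 47, 17, 35, 127] mid 0.5764 -0.0544
side dark [56, 66, 31, 22, 276] mid 0.5634 -0.0201
top clip_pin 0.59 [ 0.563 -0.017  0.061]
top clip_hinge 0.85 [ 0.615 -0.031  0.05 ]
top disc 0.82 266 [0.686 0.281 0.052]
top disc 0.59 242 [ 0.56  -0.016  0.052]
top disc 0.56 570 [0.597 0.306 0.052]
top clip 0.51 102 [ 0.599 -0.034  0.052]
top clip 0.33 8161 [0.587 0.042 0.052]
top dark [72, 50, 26, 60, 268] mid 0.5574 -0.0391
top dark [64, 70, 10, 14, 110] mid 0.5636 -0.0185
```

```bash
python3 -c "
from h import *
print(sign_off())"
```

```text
the job is handed in; nothing more can be done
None
```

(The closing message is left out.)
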